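Balance an angle rotor: spacer rings and vial opposite the loaded bore

ROBOT

A 6-joint arm with a two-finger parallel gripper is mounted at the origin on a cart in front of the work surface, level with it; the furniture and walls round the work are solid. World frame = base frame: x ahead of the robot, y to its left, z up, the work surface at z = 0. Lengths are in m, angles in rad, forces in N, time in s.
With the tool pointing down it reaches from about 0.25 to 0.725 m from the base axis. Payload 4 kg.
Tool frame: the origin (TCP) lies midway between the tips of the shut fingers; the grasp point (between the pads) lies 19 mm behind it; z points along the fingers, y is the line along which they close (so a half turn about z gives the same grasp; the last joint's range is limited). The gripper opens to 85 mm and grips with 20 to 120 N. Pads are 22 mm wide; open, the fingers measure 114 mm over their backs; the gripper's body (76 mm by 85 mm) begins 54 mm behind the grasp point. The pads swing forward as they close: fully open they stand 13 mm farther back than shut.
Start: joints at [-1.339, 0.241, 0.005, 1.335, 0, 1.571], TCP at [0.115, -0.487, 0.231] pointing down, gripper open.
Joint ranges: [-2.72, 2.72], [-1.05, 1.87], [-1.09, 1.28], [-1.99, 2.15], [-1.42, 1.44], [-3.14, 3.14]. Speed limits (rad/s): [2.79, 2.79, 3.14, 3.14, 3.14, 3.14].

INTERFACE

Orientations are given as a unit quaternion [x, y, z, w].
In Python, from workcell import bot gives the robot as it stands. The module is installed in compiled form; this text tells all that it offers.
- The arm moves only by the tool drive_tool, never from a script. Its arguments are lists of equal length, an entry for each row: "slide": the shift along the tool's x, y, z scaled (see below), a list of three; "rotation": the turn, a rotation vector about the tool's x, y, z scaled (see below), a list of three. A call has exactly 8 rows; each row is the pose to reach, as a shift and turn from the pose commanded when the call began, along the tool's axes at that moment; what a row does not reach only later rows make up. The controller multiplies each number of a shift by 250 mm and each number of a turn by 0.5 rad. A row lasts 1/8 s, in which the tool goes at most 62.5 mm and 10.7 degrees, less where a joint would pass 70% of its speed; a pose out of reach is approached as far as the arm can. A call with a number of a shift or a turn outside -1 to 1 is refused whole. A call with a gripper value outside its range is refused whole. "gripper" is the opening, from 0 (shut) to 1 (fully open), set as the call begins (left out, the last holds). The fingers move at their own pace and stop on an object; the grip force is fixed at half the most. Time passes only in rows, so rows that repeat a pose let the fingers close, or fill a call up. It gives the time, the measured TCP pose, the force, the opening and the grip force at its end, in the units of the state.
- bot.get_obs(): the state, without advancing time (a new reading comes with each control period).
- bot.camera(name): name is "scene" or "top" or "wrist"; returns a dict with "image" (384x512x3 uint8, red, green, blue), "z_map" (384x512 float32, m along the optical axis (not along the pixel's ray), 0 where there is no reading), "camera_matrix" (3x3 intrinsics, pixels), "k1" (the pictures are not rectified: a ray, as slopes to the right and down, at radius r is drawn at 1 + k1 r^2 times it, then the intrinsics apply), "xyz" and "orientation" of the camera in the world. Camera axes: x right, y up, looking along -z (the intrinsics and any distortion apply to the point x, -y, -z); pixel columns grow to the right and rows downward; lengths in m; the calibration is good to about 2 mm. A picture is of the moment at which its call begins.
- bot.job_done(): hands the job in; it is judged then, once.
The state is a dict: "clock": time; "joint_pos": joint angles; "joint_vel": joint speeds; "tau": joint torques, N m; "eef_pos": TCP position; "tool_rot": TCP orientation; "ft_force": force on the tool from outside, world axes, zero at the start; "ft_torque": the same for the moment, N m; "grip_width": finger opening in m; "grasp_force": force on a finger pad.
Only numpy, scipy, OpenCV 4.12 (cv2) and the standard library are available. Lean on these libraries where they do the work, as an engineer would, in place of code of your own. Each camera call takes 0.05 s, during which the arm holds its last target. There are 200 camera calls.

TASK

The angle rotor is loaded on one side only. Balance it: drop the two white spacer rings flat into the bore directly opposite the loaded one, so that they lie one on the other at its bottom, then seat the loose vial on them, cap up and fully home. Do not push the bystanding bottle, dish and marker about, and never lay the vial on its side.

Things in the scene. Friction and masses are not known exactly. Their poses are not given: they have to be found in the camera images.
- rotor: fixed-angle centrifuge rotor, aluminium, 197 mm diameter, 95 mm high, immovable; origin: centre of its underside. Four bores in steel sleeves, 90 degrees apart, sloping 30 degrees, mouths towards the axis (46 mm from it, 84 mm up). Nut in the middle: 37 mm wide, top 81 mm up. Bore on its -x side: loaded, vial cap stands out. The bore on +x, straight across, is the one to load. The other two stay empty
- bore_mouth (a point): mouth centre of the bore to load, level with its rim; z: out along the bore, 30 degrees from vertical, leaning to the rotor's axis; y: horizontal, tangential; x: outwards and up. Bore 30 mm diameter, countersunk to 35 mm over 4 mm, flat floor 67 mm deep. Collar 39 mm across, 8 mm proud of the conical face, which curves up to rim level 43 mm to either side along y
- sleeve_2: steel sleeve of the loaded bore, with two rings and a vial in it, all fixed to the rotor; origin at the centre of the bore's floor, z out of the bore. The vial's cap stands 22 mm out of the mouth
- ring_a_center (a point): white plastic spacer ring lying flat on the worktop: 28 mm outside diameter, 14 mm thick, 12 mm hole, about 15 g, slides easily in the bore; centre of the ring (7 mm above its underside), z along its axis
- ring_b_center (a point): the other spacer ring, identical to the first and interchangeable with it; centre of the ring, z along its axis
- vial_center (a point): loose glass vial with a white cap, standing upright on the worktop: 61 mm tall, about 30 g, body 27 mm diameter up to 47 mm, cap 24 mm diameter from 47 to 61 mm above its underside; centre of the vial (30.5 mm above its underside), z towards the cap. Home on two rings, its centre lies 8.5 mm below the mouth and its top 22 mm above it
- vial: the same loose vial; origin at the centre of its underside, z towards the cap
- pe_bottle: bystander: white screw-cap plastic bottle, 60 mm diameter, 108 mm tall, upright; origin at the centre of its underside
- petri_dish: bystander: covered clear dish, 70 mm diameter, 15 mm high; origin at the centre of its underside
- marker_black: bystander: white marker pen with a black cap, 139 mm long, 17 mm thick, lying; origin at the middle of its underside, long axis along its y

How it is judged:
On the way:
1. both rings lie flat, one on the other, at the bottom of the bore to load (x of ring_a_center in the frame of bore_mouth between -0.003 and 0.003 m and y of ring_a_center in the frame of bore_mouth between -0.003 and 0.003 m and z of ring_a_center in the frame of bore_mouth between -0.066 and -0.043 m and angle between the z axis of each of ring_a_center, ring_b_center and the z axis of bore_mouth, either way round below 0.12 rad and x of ring_b_center in the frame of bore_mouth between -0.003 and 0.003 m and y of ring_b_center in the frame of bore_mouth between -0.003 and 0.003 m and z of ring_b_center in the frame of bore_mouth between -0.066 and -0.043 m), for 0.2 s.
At the end, for the whole second after the job is handed in: Both rings lie in the bore to load, centres within 3 mm of its axis and 43 to 66 mm below the mouth; the vial stands on them, cap up, at rest, centre within 4 mm of the axis and 4.5 to 12.5 mm below the mouth; all within 7 degrees of the bore's axis (all of step 1 and x of vial_center in the frame of bore_mouth between -0.004 and 0.004 m and y of vial_center in the frame of bore_mouth between -0.004 and 0.004 m and z of vial_center in the frame of bore_mouth between -0.0125 and -0.0045 m and angle between the z axis of vial_center and the z axis of bore_mouth, either way round below 0.12 rad and linear speed of vial below 0.02 m/s); the robot touches nothing.
It fails at once if the pe_bottle is moved more than 30 mm (distance of pe_bottle from where it was at the start of the episode above 0.03 m).
It fails at once if the petri_dish is moved more than 30 mm (distance of petri_dish from where it was at the start of the episode above 0.03 m).
It fails at once if the marker_black is moved more than 30 mm (distance of marker_black from where it was at the start of the episode above 0.03 m).
It fails at once if the vial is laid over (tilted more than 69 degrees) (angle between vial_center's own z axis and vertical above 1.2 rad).
It also fails if it takes over 72 s, if anything falls off the work surface, if the arm or the gripper's body presses on something with over 40 N, if the wrist force passes 120 N, or if a joint passes its speed limit or range.

## Working session

There is one attempt and no reset: what is moved stays moved. The work goes in short steps, Python scripts to look and compute and a tool call to move; the robot and the scene stay as the last step left them, time stands still between calls to the robot, and variables do not carry over. Pictures are saved under pics/ and viewed, at most 10 in all, crops included, and the job is handed in when it is done.

Besides the shell and the picture viewer there is one more tool, called in YAML: its name, and indented under it one key for each argument. drive_tool: Moves the arm, as the interface text tells. Shifts and turns lie within -1 to 1; 1 stands for 250 mm of shift or 0.5 rad of turn. Its arguments: {"type":"object","properties":{"slide":{"type":"array","items":{"type":"array","items":{"type":"number"}}},"rotation":{"type":"array","items":{"type":"array","items":{"type":"number"}}},"gripper":{"type":"number"}},"required":["slide","rotation"]}

```bash
mkdir -p pics; cat > h.py <<'E'
import numpy as np, cv2
from scipy.spatial.transform import Rotation as R
from workcell import bot
def cloud(c):
    K=c["camera_matrix"];z=c["z_map"];h,w=z.shape
    v,u=np.mgrid[:h,:w];d=np.stack([(u-K[0,2])/K[0,0],(v-K[1,2])/K[1,1]],-1).astype(float);s=d.copy()
    for _ in range(8): s=d/(1+c["k1"]*(s**2).sum(-1,keepdims=True))
    p=np.stack([s[...,0]*z,-s[...,1]*z,-z],-1)
    return R.from_quat(c["orientation"]).apply(p.reshape(-1,3)).reshape(h,w,3)+c["xyz"]
def shot(n,f=None):
    c=bot.camera(n)
    if f: cv2.imwrite("pics/"+f,c["image"][...,::-1])
    return c,cloud(c)
E
python3 - <<'E'
from h import *
o=bot.get_obs();print({k:np.round(v,4) for k,v in o.items()})
ims=[]
for n in("top","scene"):
    c,p=shot(n);np.savez(n+".npz",p=p,im=c["image"],z=c["z_map"]);print(n,c["xyz"],c["k1"],c["camera_matrix"][0,0],R.from_quat(c["orientation"]).as_matrix().round(3).tolist());ims.append(c["image"][...,::-1])
cv2.imwrite("pics/top.png",ims[0]);cv2.imwrite("pics/scene.png",ims[1])
E
```

```text
{'clock': np.float64(0.0), 'joint_pos': array([-1.339 ,  0.2414,  0.0037,  1.3352, -0.    ,  1.5708]), 'joint_vel': array([-0.0001,  0.    , -0.0013, -0.0017, -0.0017, -0.0003]), 'tau': array([-2.00000e-04, -3.72315e+01,  2.52409e+01,  1.71000e-02,
       -1.00000e-04, -0.00000e+00]), 'eef_pos': array([ 0.1147, -0.486 ,  0.2304]), 'tool_rot': array([ 9.933e-01,  1.157e-01, -1.000e-04, -1.000e-03]), 'ft_force': array([0.2584, 0.7737, 0.4795]), 'ft_torque': array([-0.0274,  0.008 ,  0.0352]), 'grasp_force': np.float64(0.0), 'grip_width': np.float64(0.0852)}
top [0.24611017 0.0197192  1.86099393] -0.020935103555971623 407.8664427816756 [[0.021, 0.991, -0.134], [-1.0, 0.023, 0.013], [0.016, 0.134, 0.991]]
scene [-0.09188905  1.1195252   0.87615237] 0.0244639520650353 421.49651226909185 [[-0.889, 0.236, -0.392], [-0.457, -0.487, 0.744], [-0.016, 0.841, 0.541]]
```

View pics/top.png

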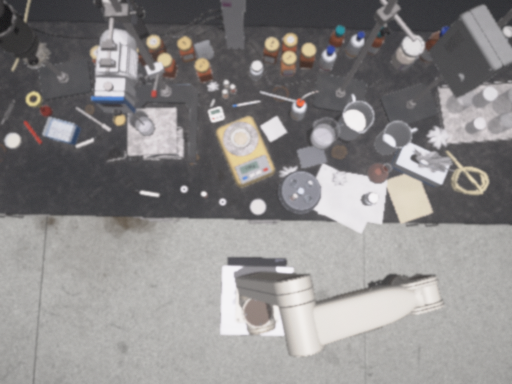

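View pics/scene.png

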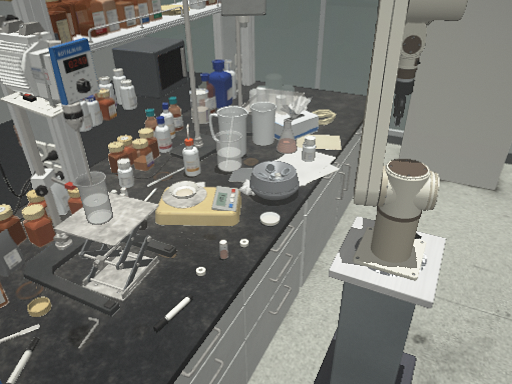

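The top view shows the rotor at (301,191), rings at (184,189) and (223,202), vial (204,194), dish (258,207), marker (149,194) and bottle (371,199). The scene view agrees.

```bash
python3 - <<'E'
from h import *
d=np.load("top.npz");p=d["p"]
for n,(u,v) in dict(rotor=(301,191),ra=(184,189),rb=(223,202),vial=(204,194),dish=(258,207),mark=(149,194),bottle=(371,199)).items():
    q=p[v-3:v+4,u-3:u+4].reshape(-1,3);print(n,np.median(q,0).round(3),q[:,2].max().round(3))
a=cv2.resize(d["im"][160:222,265:340],None,fx=8,fy=8,interpolation=2)
s=np.load("scene.npz")
b=cv2.resize(s["im"][150:205,240:310],None,fx=8,fy=8,interpolation=2)
h=max(a.shape[0],b.shape[0])
f=lambda m:cv2.copyMakeBorder(m,0,h-m.shape[0],0,0,0)
m=np.hstack([f(a),f(b)]);m=cv2.resize(m,None,fx=.68,fy=.68,interpolation=3);print(m.shape);cv2.imwrite("pics/c1.png",m[...,::-1])
P=s["p"]
for n,(u,v) in dict(ra=(201,271),rb=(244,243),vial=(223,242)).items():
    q=P[v-12:v+13,u-7:u+8].reshape(-1,3);q=q[(q[:,2]>.006)&(q[:,2]<.08)];print(n,np.median(q,0).round(3),q.min(0).round(3),q.max(0).round(3))
E
```

```text
rotor [ 0.483 -0.184  0.079] 0.09
ra [0.49  0.343 0.009] 1.861
rb [0.434 0.163 0.007] 0.022
vial [0.464 0.245 0.045] 0.068
dish [0.414 0.003 0.018] 0.027
mark [0.462 0.501 0.009] 0.027
bottle [ 0.452 -0.486  0.108] 0.119
(337, 789, 3)
ra [0.489 0.346 0.012] [0.477 0.331 0.006] [0.503 0.361 0.016]
rb [0.435 0.171 0.012] [0.421 0.155 0.007] [0.448 0.183 0.018]
vial [0.461 0.257 0.043] [0.451 0.239 0.013] [0.476 0.267 0.063]
```

View pics/c1.png

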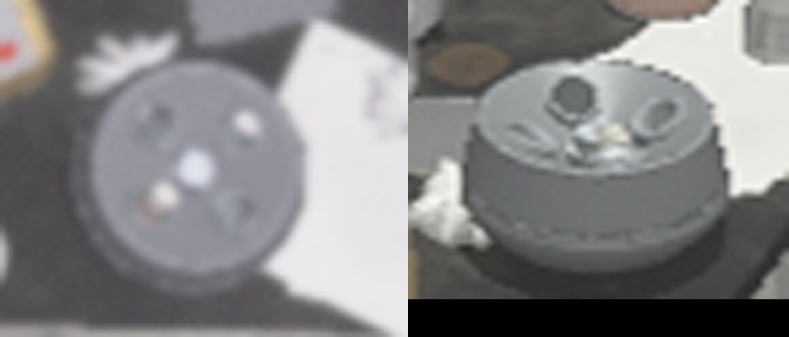

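drive_tool:
  slide:
    - [0.16, -0.13, -0.08]
    - [0.32, -0.26, -0.16]
    - [0.48, -0.4, -0.24]
    - [0.65, -0.52, -0.32]
    - [0.8, -0.65, -0.4]
    - [0.97, -0.79, -0.48]
    - [0.97, -0.79, -0.48]
    - [0.97, -0.79, -0.48]
  rotation:
    - [0, 0, 0]
    - [0, 0, 0]
    - [0, 0, 0]
    - [0, 0, 0]
    - [0, 0, 0]
    - [0, 0, 0]
    - [0, 0, 0]
    - [0, 0, 0]
  gripper: 1

```text
clock: 1.1
eef_pos: [0.3053, -0.2386, 0.3508]
tool_rot: [0.993, 0.116, -0.0, -0.0]
ft_force: [0.2, 0.3, 0.4]
grip_width: 0.0857
grasp_force: 0.0
```

```bash
python3 - <<'E'
from h import *
o=bot.get_obs();T=R.from_quat(o["tool_rot"])
c,p=shot("wrist","w1.png");np.savez("w1.npz",p=p,im=c["image"])
print(o["clock"],o["eef_pos"].round(4),T.as_matrix().round(3).tolist())
print("cam in tool",T.inv().apply(c["xyz"]-o["eef_pos"]).round(4),(T.inv()*R.from_quat(c["orientation"])).as_matrix().round(3).tolist(),c["camera_matrix"][0,0],c["k1"])
E
```

```text
1.1 [ 0.3053 -0.2386  0.3508] [[0.973, 0.231, -0.001], [0.231, -0.973, 0.0], [-0.001, -0.0, -1.0]]
cam in tool [ 0.074   0.0008 -0.1435] [[-0.002, 0.957, 0.29], [1.0, 0.001, 0.001], [0.0, 0.29, -0.957]] 264.65409306144795 -0.03719278560598265
```

View pics/w1.png

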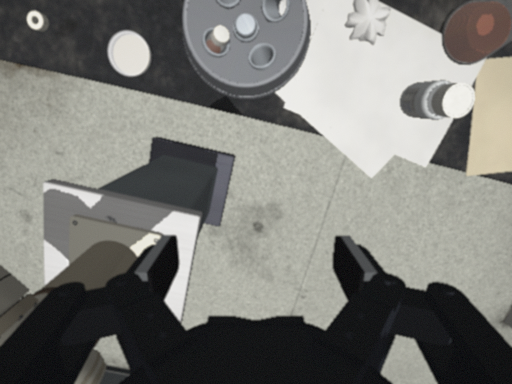

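The loaded bore's cap is at (217,38) beside the nut (246,26). The target bore is therefore the one at (272,8), away from the robot. I'll move forward for a fuller view.

drive_tool:
  slide:
    - [0.2, -0.02, 0]
    - [0.4, -0.03, 0]
    - [0.6, -0.05, 0]
    - [0.8, -0.05, 0]
    - [0.8, -0.05, 0]
    - [0.8, -0.05, 0]
    - [0.8, -0.05, 0]
    - [0.8, -0.05, 0]
  rotation:
    - [0, 0, 0]
    - [0, 0, 0]
    - [0, 0, 0]
    - [0, 0, 0]
    - [0, 0, 0]
    - [0, 0, 0]
    - [0, 0, 0]
    - [0, 0, 0]

```text
clock: 2.15
eef_pos: [0.4963, -0.1813, 0.352]
tool_rot: [0.993, 0.115, 0.0, 0.0]
ft_force: [0.5, 0.2, -0.6]
grip_width: 0.0854
grasp_force: 0.0
```

```bash
python3 - <<'E'
from h import *
o=bot.get_obs()
c,p=shot("wrist","w2.png");np.savez("w2.npz",p=p,im=c["image"])
print(o["clock"],o["eef_pos"].round(4),c["xyz"].round(3))
q=p.reshape(-1,3);m=(np.hypot(q[:,0]-.483,q[:,1]+.184)<.13)
for lo,hi in((.088,.093),(.093,.095),(.095,.098),(.098,.115),(.076,.083)):
    s=q[m&(q[:,2]>lo)&(q[:,2]<hi)];print(lo,len(s),s.mean(0).round(4) if len(s) else 0)
s=q[m&(q[:,2]>.09)&(q[:,2]<.1)].astype(np.float32)
print(cv2.minEnclosingCircle(s[:,:2].copy()))
E
```

```text
2.15 [ 0.4963 -0.1813  0.352 ] [ 0.568 -0.165  0.496]
0.088 2132 [ 0.4899 -0.1812  0.0906]
0.093 1232 [ 0.4931 -0.1789  0.0941]
0.095 641 [ 0.4895 -0.1793  0.0957]
0.098 194 [ 0.4607 -0.1541  0.1039]
0.076 1520 [ 0.4928 -0.181   0.0799]
((0.48592817783355713, -0.18185128271579742), 0.08541856706142426)
```

View pics/w2.png

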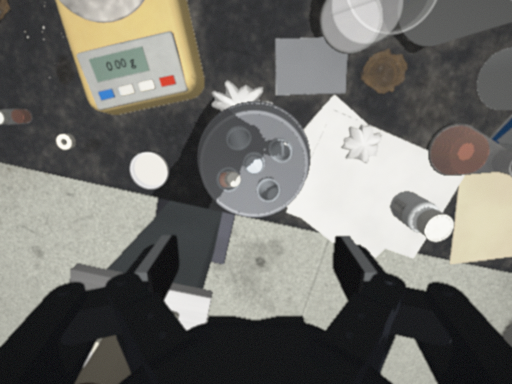

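The rotor is now whole in view: target bore mouth (280,150), nut (254,163), cap of the loaded bore (231,180). I'll fit its centre and yaw on the depth map.

```bash
cat > fit.py <<'E'
from h import *
from scipy.optimize import differential_evolution as DE
def axes(yaw):
    e=np.array([np.cos(yaw),np.sin(yaw),0]);z=-e*.5+np.array([0,0,np.cos(np.pi/6)]);y=np.array([-e[1],e[0],0])
    return e,np.stack([np.cross(y,z),y,z],1)
def mouth(x,k=0):
    e,A=axes(x[3]+k*np.pi/2);return np.array([x[0],x[1],x[2]])+.046*e+[0,0,.084],A
def cost(x,q,ks=(0,1,2,3)):
    s=0
    for k in ks:
        m,A=mouth(x,k);l=(q-m)@A;r=np.hypot(l[:,0],l[:,1])
        s-=np.exp(-(l[:,2]/.001)**2)[(r>.0175)&(r<.0195)].sum()
        if k!=2: s+=.5*((l[:,2]>-.005)&(r<.0145)).sum()
    n=np.hypot(q[:,0]-x[0],q[:,1]-x[1]);s-=np.exp(-((q[:,2]-x[2]-.081)/.0015)**2)[n<.017].sum()*.3
    return s
def fit(p,c=(.486,-.182),yaw=-.83,w=.012):
    q=p.reshape(-1,3);q=q[np.hypot(q[:,0]-c[0],q[:,1]-c[1])<.1]
    return DE(cost,[(c[0]-w,c[0]+w),(c[1]-w,c[1]+w),(-.005,.005),(yaw-.2,yaw+.2)],args=(q,),seed=1,maxiter=150)
E
python3 - <<'E'
from fit import *
p=np.load("w2.npz")["p"];r=fit(p);x=r.x;print(r.fun,x.round(4));m,A=mouth(x);print(m.round(4),A.round(3).tolist())
q=p.reshape(-1,3);d=np.hypot(q[:,0]-x[0],q[:,1]-x[1]);s=q[(d<.105)&(q[:,2]>.06)]
print(cv2.minEnclosingCircle(s[:,:2].astype(np.float32).copy()))
t=q[(d<.1)&(q[:,2]>.099)];print(t.mean(0),t.max(0),(t-mouth(x,2)[0]).mean(0)@mouth(x,2)[1])
E
```

```text
-272.3874020563243 [ 0.4857 -0.1818  0.0009 -0.8307]
[ 0.5167 -0.2158  0.0849] [[0.584, 0.738, -0.337], [-0.639, 0.674, 0.369], [0.5, 0.0, 0.866]]
((0.4893428087234497, -0.18053153157234192), 0.0927320346236229)
[ 0.50711711 -0.17933919  0.4304624 ] [ 0.56844161 -0.10681537  0.49564962] [ 0.12199331 -0.01748872  0.32855763]
```

drive_tool:
  slide:
    - [0.0, -0.22, 0.03]
    - [0.0, -0.44, 0.06]
    - [0.0, -0.66, 0.1]
    - [0.0, -0.88, 0.15]
    - [0.0, -1, 0.15]
    - [0, -1, 0.15]
    - [0, -1, 0.15]
    - [0, -1, 0.15]
  rotation:
    - [0, 0, 0.2]
    - [0, 0, 0.4]
    - [0, 0, 0.6]
    - [0, 0, 0.8]
    - [0, 0, 1]
    - [0, 0, 1]
    - [0, 0, 1]
    - [0, 0, 1]
  gripper: 0.65

```text
clock: 3.2
eef_pos: [0.4163, -0.0652, 0.3141]
tool_rot: [0.995, -0.096, 0.002, -0.026]
ft_force: [0.2, 0.4, -0.0]
grip_width: 0.0556
grasp_force: 0.0
```

```bash
cat >> h.py <<'E'
def pose(h,tilt=0):
    "tool rotation, x heading h rad, pointing down, z leaning out along h by tilt"
    x=np.array([np.cos(h),np.sin(h),0]);y=np.array([np.sin(h),-np.cos(h),0]);d=np.array([0,0,-1.])
    z=np.cos(tilt)*d+np.sin(tilt)*x
    return R.from_matrix(np.stack([np.cross(y,z),y,z],1))
def go(t,T,o=None):
    o=o or bot.get_obs();C=R.from_quat(o["tool_rot"]);t=np.array(t)
    print("clk",round(o["clock"],2),"at",o["eef_pos"].round(4),"slide",(C.inv().apply(t-o["eef_pos"])/.25).round(3),"rot",((C.inv()*T).as_rotvec()/.5).round(3))
E
python3 -c "
from h import *
go((.435,.167,.2),pose(-.83))"
```

```text
clk 3.2 at [ 0.4163 -0.0652  0.3141] slide [-0.103 -0.901  0.504] rot [-0.099  0.035  1.276]
```

```bash
python3 -c "
from h import *
for i in range(3):
  c=bot.camera('wrist');o=bot.get_obs();print(o['joint_vel'].round(3),o['joint_pos'].round(3))
go((.435,.167,.2),pose(-.83))"
```

```text
[ 0.008  0.008  0.003 -0.     0.005  0.001] [-0.193  0.062  0.004  1.515  0.052  3.141]
[ 0.004  0.005 -0.    -0.001  0.004 -0.   ] [-0.192  0.062  0.004  1.515  0.052  3.141]
[0.003 0.004 0.001 0.    0.    0.   ] [-0.192  0.062  0.004  1.515  0.052  3.141]
clk 3.35 at [ 0.4164 -0.0649  0.3139] slide [-0.102 -0.9    0.503] rot [-0.099  0.037  1.277]
```

drive_tool:
  slide:
    - [0.0, -0.2, 0.1]
    - [0.0, -0.4, 0.2]
    - [-0.05, -0.6, 0.3]
    - [-0.1, -0.8, 0.3]
    - [-0.1, -0.9, 0.3]
    - [-0.1, -0.9, 0.3]
    - [-0.1, -0.9, 0.3]
    - [-0.1, -0.9, 0.3]
  rotation:
    - [0, 0, -0.2]
    - [0, 0, -0.4]
    - [0, 0, -0.6]
    - [0, 0, -0.8]
    - [0, 0, -1]
    - [0, 0, -1]
    - [0, 0, -1]
    - [0, 0, -1]

```text
clock: 4.35
eef_pos: [0.4368, 0.1576, 0.2506]
tool_rot: [0.987, 0.157, 0.007, -0.027]
ft_force: [-0.5, -0.8, -0.3]
grip_width: 0.0557
grasp_force: 0.0
```

```bash
python3 -c "
from h import *
go((.435,.167,.2),pose(1.31))"
```

```text
clk 4.35 at [0.4368 0.1576 0.2506] slide [ 0.    -0.028  0.204] rot [-0.071 -0.092 -1.99 ]
```

drive_tool:
  slide:
    - [0, 0, 0]
    - [0, 0, 0]
    - [0, 0, 0]
    - [0, 0, 0]
    - [0, 0, 0]
    - [0, 0, 0]
    - [0, 0, 0]
    - [0, 0, 0]
  rotation:
    - [0, 0, -0.2]
    - [-0.02, -0.03, -0.4]
    - [-0.04, -0.06, -0.6]
    - [-0.06, -0.08, -0.8]
    - [-0.05, -0.09, -1]
    - [-0.05, -0.09, -1]
    - [-0.05, -0.09, -1]
    - [-0.05, -0.09, -1]

```text
clock: 5.35
eef_pos: [0.4368, 0.1581, 0.2507]
tool_rot: [0.918, 0.396, -0.006, -0.009]
ft_force: [0.1, 1.3, -0.1]
grip_width: 0.0553
grasp_force: 0.0
```

drive_tool:
  slide:
    - [0, 0, 0]
    - [0, 0, 0]
    - [0, 0, 0]
    - [0, 0, 0]
    - [0, 0, 0]
    - [0, 0, 0]
    - [0, 0, 0]
    - [0, 0, 0]
  rotation:
    - [0, 0, -0.2]
    - [0, 0, -0.4]
    - [0, 0, -0.6]
    - [0, 0, -0.8]
    - [0, 0, -1]
    - [0, 0, -1]
    - [0, 0, -1]
    - [0, 0, -1]

```text
clock: 6.35
eef_pos: [0.4368, 0.1584, 0.2507]
tool_rot: [0.791, 0.611, -0.004, -0.01]
ft_force: [-0.6, -0.0, -0.2]
grip_width: 0.0556
grasp_force: 0.0
```

```bash
cat >> h.py <<'E'
def blob(p,im,c,rad,zlo,zhi):
    "bright thing near c (world xy): centre of its top-face points by enclosing circle, median"
    d=np.hypot(p[...,0]-c[0],p[...,1]-c[1]);m=(d<rad)&(p[...,2]>zlo)&(p[...,2]<zhi)
    q=p[m]
    if len(q)<5: return len(q)
    (cx,cy),r=cv2.minEnclosingCircle(q[:,:2].astype(np.float32).copy())
    return len(q),np.round([cx,cy,r],4),q.mean(0).round(4)
E
python3 - <<'E'
from h import *
c,p=shot("wrist","w3.png");np.savez("w3.npz",p=p,im=c["image"])
print("ring b",blob(p,0,(.435,.167),.03,.011,.03))
print("vial cap",blob(p,0,(.462,.25),.03,.057,.08))
print("ring a",blob(p,0,(.489,.345),.03,.011,.03))
go((.435,.167,.2),pose(2.31))
E
```

```text
ring b (241, array([0.436 , 0.1655, 0.0141]), array([0.4363, 0.1659, 0.0149]))
vial cap (309, array([0.4653, 0.2476, 0.0118]), array([0.4652, 0.2477, 0.0617]))
ring a (371, array([0.4909, 0.3435, 0.0144]), array([0.491 , 0.3433, 0.0147]))
clk 6.4 at [0.4368 0.1584 0.2507] slide [ 0.03  -0.011  0.203] rot [-0.031 -0.031 -1.988]
```

View pics/w3.png

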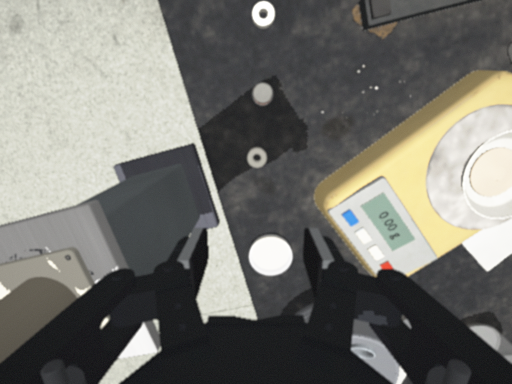

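Ring b (257,157), the vial (262,94) and ring a (263,13) are all clear, with the dish at (270,255), and the depth fits match the stated sizes. Going down on ring b.

```bash
python3 -c "
from h import *
go((.436,.1657,.05),pose(1.31))
go((.436,.1657,.008),pose(1.31))"
```

```text
clk 6.4 at [0.4368 0.1584 0.2507] slide [0.023 0.006 0.803] rot [-0.041 -0.012  0.012]
clk 6.4 at [0.4368 0.1584 0.2507] slide [0.022 0.009 0.971] rot [-0.041 -0.012  0.012]
```

drive_tool:
  slide:
    - [0.022, 0.006, 0.2]
    - [0.022, 0.006, 0.4]
    - [0.022, 0.006, 0.6]
    - [0.022, 0.006, 0.8]
    - [0.022, 0.008, 0.88]
    - [0.022, 0.009, 0.94]
    - [0.022, 0.009, 0.97]
    - [0.022, 0.009, 0.97]
  rotation:
    - [-0.04, -0.01, 0.01]
    - [-0.04, -0.01, 0.01]
    - [-0.04, -0.01, 0.01]
    - [-0.04, -0.01, 0.01]
    - [-0.04, -0.01, 0.01]
    - [-0.04, -0.01, 0.01]
    - [-0.04, -0.01, 0.01]
    - [-0.04, -0.01, 0.01]

```text
clock: 7.4
eef_pos: [0.4358, 0.1658, 0.008]
tool_rot: [0.793, 0.61, -0.0, -0.001]
ft_force: [0.3, -0.2, -0.2]
grip_width: 0.0554
grasp_force: 0.0
```

```bash
python3 -c "
from h import *
go((.436,.1657,.008),pose(1.31))"
```

```text
clk 7.4 at [0.4358 0.1658 0.008 ] slide [-0.     0.001  0.   ] rot [-0.002 -0.001  0.003]
```

drive_tool:
  slide:
    - [0, 0, 0]
    - [0, 0, 0]
    - [0, 0, 0]
    - [0, 0, 0]
    - [0, 0, 0]
    - [0, 0, 0]
    - [0, 0, -0.04]
    - [0, 0, -0.16]
  rotation:
    - [0, 0, 0]
    - [0, 0, 0]
    - [0, 0, 0]
    - [0, 0, 0]
    - [0, 0, 0]
    - [0, 0, 0]
    - [0, 0, 0]
    - [0, 0, 0]
  gripper: 0

```text
clock: 8.4
eef_pos: [0.4346, 0.1652, 0.0479]
tool_rot: [0.793, 0.61, -0.001, -0.001]
ft_force: [-0.4, -0.2, 0.2]
grip_width: 0.0239
grasp_force: 58.9
```

```bash
python3 -c "
from h import *
go((.46,-.08,.25),pose(1.81))
c,p=shot('wrist','w4.png');o=bot.get_obs();T=R.from_quat(o['tool_rot'])
l=T.inv().apply(p.reshape(-1,3)-o['eef_pos']);im=c['image'].reshape(-1,3)
m=(np.abs(l[:,1])<.016)&(np.abs(l[:,0])<.03)&(np.abs(l[:,2])<.02)&(im.min(1)>90)
q=l[m];print(len(q),np.percentile(q,[2,50,98],axis=0).round(4))
cv2.imwrite('pics/w4.png',cv2.resize(c['image'][170:310,176:336,::-1],None,fx=3,fy=3))"
```

```text
clk 8.4 at [0.4346 0.1652 0.0479] slide [-0.923  0.347 -0.808] rot [-0.007  0.    -0.997]
1875 [[-0.0142 -0.0141 -0.0148]
 [ 0.002  -0.0015 -0.0008]
 [ 0.0114  0.0148  0.0108]]
```

View pics/w4.png

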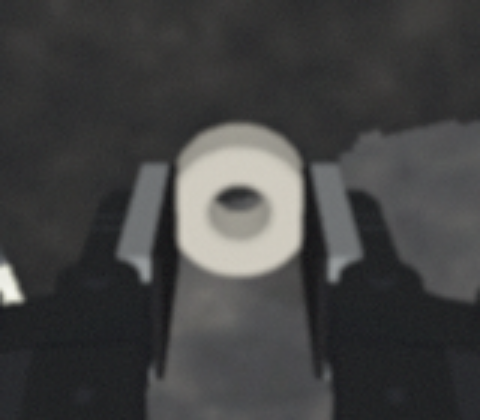

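The ring is held square between the pads, its hole at about (240,213) in the crop. Next is transit to the rotor with the turn.

drive_tool:
  slide:
    - [0, 0, -0.24]
    - [-0.1, 0.04, -0.45]
    - [-0.25, 0.1, -0.65]
    - [-0.45, 0.17, -0.8]
    - [-0.65, 0.24, -0.8]
    - [-0.85, 0.32, -0.8]
    - [-0.92, 0.35, -0.8]
    - [-0.92, 0.35, -0.8]
  rotation:
    - [0, 0, 0]
    - [0, 0, -0.15]
    - [0, 0, -0.3]
    - [0, 0, -0.5]
    - [0, 0, -0.7]
    - [0, 0, -0.85]
    - [0, 0, -1]
    - [0, 0, -1]

```text
clock: 9.45
eef_pos: [0.4616, -0.0805, 0.2484]
tool_rot: [0.618, 0.786, 0.001, -0.0]
ft_force: [-0.9, 1.2, -0.3]
grip_width: 0.0235
grasp_force: 59.1
```

```bash
python3 -c "
from fit import *
x=[.4857,-.1818,.0009,-.8307];m,A=mouth(x)
T=pose(np.pi-.8307,-np.pi/6);print(m+.07*A[:,2])
go(m+.09*A[:,2],T)"
```

```text
[ 0.49311795 -0.18992244  0.14552178]
clk 9.45 at [ 0.4616 -0.0805  0.2484] slide [-0.42   0.     0.342] rot [-0.261 -1.026 -0.983]
```

drive_tool:
  slide:
    - [-0.1, 0, 0]
    - [-0.2, 0, 0]
    - [-0.3, 0, 0]
    - [-0.4, 0, 0.05]
    - [-0.42, 0, 0.1]
    - [-0.42, 0, 0.15]
    - [-0.42, 0, 0.15]
    - [-0.42, 0, 0.15]
  rotation:
    - [-0.06, -0.2, -0.2]
    - [-0.1, -0.4, -0.4]
    - [-0.15, -0.6, -0.6]
    - [-0.2, -0.8, -0.75]
    - [-0.25, -0.98, -0.94]
    - [-0.25, -1, -0.96]
    - [-0.25, -1, -0.96]
    - [-0.25, -1, -0.96]

```text
clock: 10.45
eef_pos: [0.4875, -0.1806, 0.2114]
tool_rot: [0.394, 0.884, -0.102, 0.231]
ft_force: [0.4, 0.3, 0.0]
grip_width: 0.024
grasp_force: 58.9
```

```bash
cat > rel.py <<'E'
from fit import *
c,p=shot("wrist");o=bot.get_obs();T=R.from_quat(o["tool_rot"])
r=fit(p,(.4857,-.1818),-.83,.008);x=r.x;print("fit",round(r.fun),x.round(4),"cmp .4857 -.1818 .0009 -.8307")
l=T.inv().apply(p.reshape(-1,3)-o["eef_pos"]);im=c["image"].reshape(-1,3)
m=(np.hypot(l[:,0],l[:,1])<.018)&(np.abs(l[:,1])<.0105)&(np.abs(l[:,2]+.007)<.004)&(im.min(1)>80)
q=l[m];print("ring face",len(q),np.percentile(q,[1,50,99],axis=0).round(4))
go(mouth(x)[0]+.02*mouth(x)[1][:,2],pose(np.pi+x[3],-np.pi/6))
np.savez("w5.npz",p=p,im=c["image"],e=o["eef_pos"],t=o["tool_rot"])
cv2.imwrite("pics/w5.png",cv2.resize(c["image"][100:310,136:376,::-1],None,fx=2.5,fy=2.5))
E
python3 rel.py
```

```text
fit 106 [ 0.484  -0.1773 -0.0047 -0.8387] cmp .4857 -.1818 .0009 -.8307
ring face 1132 [[-0.0131 -0.0102 -0.0064]
 [ 0.0008  0.0004 -0.005 ]
 [ 0.0132  0.0103 -0.0033]]
clk 10.5 at [ 0.4877 -0.1808  0.2116] slide [ 0.117 -0.003  0.462] rot [ 0.003 -0.026 -0.002]
```

View pics/w5.png

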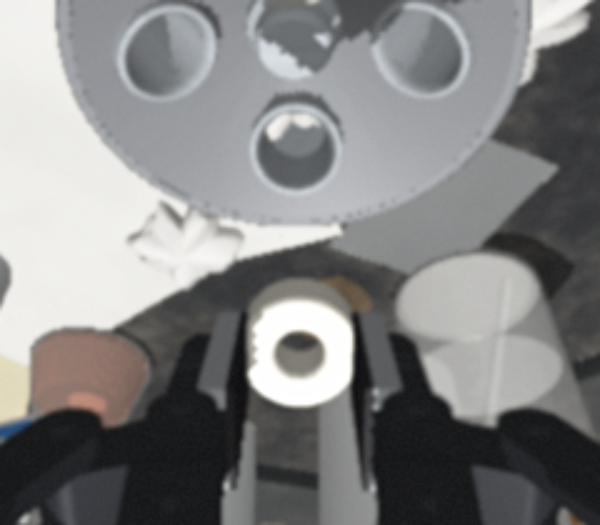

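```bash
cat > rim.py <<'E'
from fit import *
from scipy.ndimage import map_coordinates as mc
a=np.linspace(0,2*np.pi,180)
def proj(c,w):
    l=R.from_quat(c["orientation"]).inv().apply(w-c["xyz"]);s=np.stack([l[:,0],-l[:,1]],1)/-l[:,2:]
    s=s*(1+c["k1"]*(s**2).sum(1,keepdims=True));K=c["camera_matrix"];return s[:,0]*K[0,0]+K[0,2],s[:,1]*K[1,1]+K[1,2]
def rim(c,x,z=0,ks=(0,1,3)):
    g=cv2.cvtColor(c["image"],cv2.COLOR_RGB2GRAY).astype(float);s=0
    for k in ks:
        m,A=mouth([x[0],x[1],z,x[2]],k)
        for r,w in((.0185,1),(.0155,-1)):
            u,v=proj(c,m+(r*np.stack([np.cos(a),np.sin(a),0*a],1))@A.T);s+=w*np.mean(mc(g,[v,u],order=1,mode="nearest"))
    return -s
def rimfit(c,z=0,w=.007,ks=(0,1,3)):
    b=[(.4857-w,.4857+w),(-.1818-w,-.1818+w),(-.93,-.73)]
    return DE(lambda x:rim(c,x,z,ks),b,seed=1,maxiter=60)
E
python3 - <<'E'
from rim import *
c=bot.camera("wrist");import pickle;pickle.dump(c,open("w5.pkl","wb"))
for z in(-.003,0,.003):
    r=rimfit(c,z);print(z,round(r.fun,1),r.x.round(4),"fit2",round(rim(c,(.4857,-.1818,-.8307),z),1))
p=cloud(c);q=p.reshape(-1,3)
d=np.hypot(q[:,0]-.4857,q[:,1]+.1818);print("table z near",np.median(q[(d>.11)&(d<.16)&(q[:,2]<.02),2]))
s=q[(d<.1)&(q[:,2]<.12)];print("rotor z pct",np.percentile(s[:,2],[50,95,99,99.9]).round(4))
E
```

```text
-0.003 -104.8 [ 0.4864 -0.1842 -0.8185] fit2 -20.7
0 -133.4 [ 0.4854 -0.1825 -0.8227] fit2 -120.7
0.003 -134.6 [ 0.4843 -0.1811 -0.8246] fit2 -87.5
table z near 0.001184940515877475
rotor z pct [0.0854 0.0956 0.1046 0.1083]
```

```bash
cat > tgt.py <<'E'
import sys
from fit import *
X=[.4853,-.1819,.0009,-.825]
M,A=mouth(X);T=pose(np.pi+X[3],-np.pi/6)
def to(h,dx=0,dy=0): go(M+A@[dx,dy,h],T)
if __name__=="__main__": to(*map(float,sys.argv[1:]))
E
python3 tgt.py .02
```

```text
clk 10.55 at [ 0.4877 -0.1809  0.2115] slide [ 0.091 -0.009  0.45 ] rot [-0.01  -0.025 -0.026]
```

drive_tool:
  slide:
    - [0.04, 0, 0]
    - [0.09, -0.009, 0.05]
    - [0.09, -0.009, 0.2]
    - [0.09, -0.009, 0.35]
    - [0.09, -0.009, 0.42]
    - [0.09, -0.009, 0.45]
    - [0.09, -0.009, 0.45]
    - [0.09, -0.009, 0.45]
  rotation:
    - [0, 0, 0]
    - [-0.01, -0.025, -0.025]
    - [-0.01, -0.025, -0.025]
    - [-0.01, -0.025, -0.025]
    - [-0.01, -0.025, -0.025]
    - [-0.01, -0.025, -0.025]
    - [-0.01, -0.025, -0.025]
    - [-0.01, -0.025, -0.025]

```text
clock: 11.55
eef_pos: [0.509, -0.2087, 0.1021]
tool_rot: [0.387, 0.885, -0.104, 0.237]
ft_force: [-0.2, 0.3, 0.7]
grip_width: 0.0237
grasp_force: 59.0
```

```bash
python3 - <<'E'
from rim import *
import tgt
c=bot.camera("wrist");o=bot.get_obs();T=R.from_quat(o["tool_rot"])
p=cloud(c);l=T.inv().apply(p.reshape(-1,3)-o["eef_pos"])
m=(np.abs(l[:,1])<.0105)&(np.abs(l[:,0])<.018)&(np.abs(l[:,2]+.006)<.003)
print("ring face",m.sum(),np.percentile(l[m],[1,50,99],axis=0).round(4))
for ks in((0,1,3),(1,3)):
  for z in(0,.001):
    r=rimfit(c,z,ks=ks);print(ks,z,round(r.fun,1),r.x.round(4))
u,v=proj(c,np.array([tgt.mouth(tgt.X,k)[0] for k in range(4)]));print(u.round(),v.round())
tgt.to(.009)
cv2.imwrite("pics/w6.png",cv2.resize(c["image"][60:310,116:396,::-1],None,fx=2.4,fy=2.4))
E
```

```text
ring face 1130 [[-0.0134 -0.0101 -0.0063]
 [ 0.0003  0.0004 -0.0049]
 [ 0.0129  0.0102 -0.0032]]
(0, 1, 3) 0 -62.7 [ 0.4854 -0.1826 -0.8296]
(0, 1, 3) 0.001 -72.9 [ 0.485  -0.1817 -0.8325]
(1, 3) 0 -51.7 [ 0.4853 -0.1832 -0.8381]
(1, 3) 0.001 -58.4 [ 0.485  -0.1818 -0.8339]
[257. 342. 258. 173.] [223. 173.  93. 173.]
clk 11.6 at [ 0.509  -0.2087  0.1022] slide [-0.001  0.003  0.044] rot [-0.001 -0.001 -0.   ]
```

View pics/w6.png

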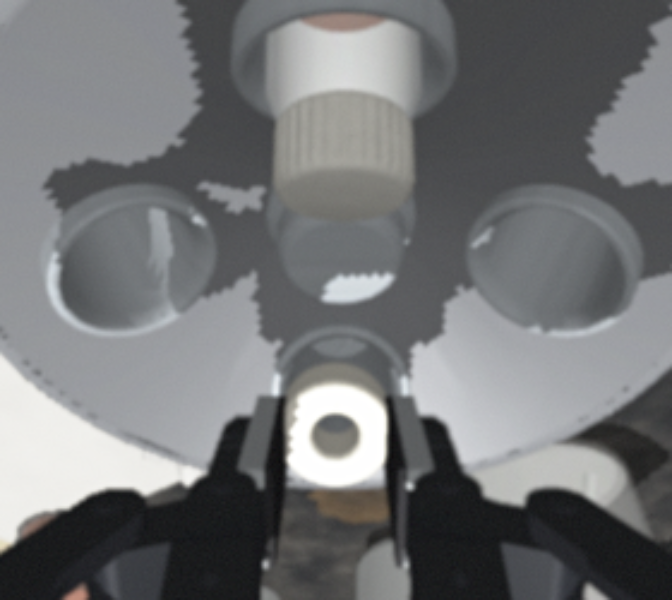

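The ring (336,435 in the crop) lines up laterally with the target mouth, whose far rim is at (342,345), and the fits agree within 1 mm. Lowering it into the countersink.

```bash
sed -i 's/^X=.*/X=[.4851,-.1818,.001,-.831]/' tgt.py; python3 tgt.py .003
```

```text
clk 11.6 at [ 0.509  -0.2087  0.1022] slide [-0.     0.002  0.068] rot [ 0.005 -0.001  0.01 ]
```

drive_tool:
  slide:
    - [0, 0.002, 0.02]
    - [0, 0.002, 0.04]
    - [0, 0.002, 0.05]
    - [0, 0.002, 0.057]
    - [0, 0.002, 0.062]
    - [0, 0.002, 0.066]
    - [0, 0.002, 0.068]
    - [0, 0.002, 0.068]
  rotation:
    - [0, 0, 0]
    - [0.005, 0, 0.01]
    - [0.005, 0, 0.01]
    - [0.005, 0, 0.01]
    - [0.005, 0, 0.01]
    - [0.005, 0, 0.01]
    - [0.005, 0, 0.01]
    - [0.005, 0, 0.01]

```text
clock: 12.6
eef_pos: [0.5149, -0.2147, 0.0866]
tool_rot: [0.39, 0.884, -0.105, 0.236]
ft_force: [0.2, 0.9, 0.1]
grip_width: 0.0238
grasp_force: 58.9
```

```bash
python3 tgt.py .003
```

```text
clk 12.6 at [ 0.5149 -0.2147  0.0866] slide [-0.003  0.001 -0.003] rot [-0.001 -0.003  0.   ]
```

drive_tool:
  slide:
    - [0, 0, 0]
    - [0, 0, 0]
    - [0, 0, 0]
    - [0, 0, 0]
    - [0, 0, -0.02]
    - [0, 0, -0.1]
    - [0, 0, -0.25]
    - [0, 0, -0.4]
  rotation:
    - [0, 0, 0]
    - [0, 0, 0]
    - [0, 0, 0]
    - [0, 0, 0]
    - [0, 0, 0]
    - [0, 0, 0]
    - [0, 0, 0]
    - [0, 0, 0]
  gripper: 0.5

```text
clock: 13.6
eef_pos: [0.4804, -0.1774, 0.174]
tool_rot: [0.39, 0.884, -0.105, 0.236]
ft_force: [0.6, -0.1, 1.0]
grip_width: 0.043
grasp_force: 0.0
```

```bash
cat > inb.py <<'E'
from rim import *
import tgt
c=bot.camera("wrist");p=cloud(c);l=((p-tgt.M)@tgt.A);im=c["image"]
r=np.hypot(l[...,0],l[...,1]);m=(r<.0135)&(l[...,2]>-.075)&(l[...,2]<.02)
print("in bore pts",m.sum(),"z pct",np.percentile(l[m][:,2],[2,10,25,50,75,90,98]).round(4))
w=m&(im.min(-1)>np.percentile(im[m].min(-1),70));print("bright",im[w].mean(0).round(),np.percentile(l[w][:,2],[10,50,90]).round(4),"xy",l[w].mean(0).round(4))
E
python3 inb.py;python3 tgt.py .12
```

```text
in bore pts 210 z pct [-0.0677 -0.0665 -0.0551 -0.0533 -0.0528 -0.0523 -0.0518]
bright [172. 170. 160.] [-0.0536 -0.0528 -0.0522] xy [ 0.0059  0.0009 -0.053 ]
clk 13.65 at [ 0.4817 -0.1769  0.1786] slide [ 0.007 -0.003 -0.052] rot [ 0.005  0.006 -0.002]
```

Ring b's face is 53 mm below the mouth all round, so it lies flat on the floor. Back for ring a.

```bash
python3 -c "
from h import *
go((.47,.05,.25),pose(1.81))"
```

```text
clk 13.65 at [ 0.4817 -0.1769  0.1786] slide [ 0.464  0.578 -0.598] rot [0.269 1.03  0.977]
```

drive_tool:
  slide:
    - [0, 0, -0.2]
    - [0.05, 0.08, -0.4]
    - [0.15, 0.2, -0.55]
    - [0.25, 0.35, -0.6]
    - [0.4, 0.5, -0.6]
    - [0.46, 0.58, -0.6]
    - [0.46, 0.58, -0.6]
    - [0.46, 0.58, -0.6]
  rotation:
    - [0, 0, 0]
    - [0.05, 0.2, 0.2]
    - [0.1, 0.4, 0.4]
    - [0.16, 0.6, 0.6]
    - [0.21, 0.8, 0.8]
    - [0.26, 1, 0.97]
    - [0.26, 1, 0.97]
    - [0.26, 1, 0.97]

```text
clock: 14.65
eef_pos: [0.4705, 0.0483, 0.2458]
tool_rot: [0.616, 0.788, -0.003, 0.005]
ft_force: [0.1, 0.4, -0.8]
grip_width: 0.0425
grasp_force: 0.0
```

```bash
python3 -c "
from h import *
go((.49,.29,.22),pose(1.31))"
```

```text
clk 14.65 at [0.4705 0.0483 0.2458] slide [0.921 0.309 0.092] rot [0.009 0.024 1.008]
```

drive_tool:
  slide:
    - [0.2, 0.07, 0]
    - [0.4, 0.14, 0]
    - [0.6, 0.2, 0.03]
    - [0.8, 0.27, 0.06]
    - [0.92, 0.31, 0.09]
    - [0.92, 0.31, 0.09]
    - [0.92, 0.31, 0.09]
    - [0.92, 0.31, 0.09]
  rotation:
    - [0, 0, 0.2]
    - [0, 0, 0.4]
    - [0, 0, 0.6]
    - [0, 0, 0.8]
    - [0.01, 0.02, 1]
    - [0.01, 0.02, 1]
    - [0.01, 0.02, 1]
    - [0.01, 0.02, 1]
  gripper: 0.65

```text
clock: 15.65
eef_pos: [0.491, 0.2892, 0.2216]
tool_rot: [0.792, 0.61, -0.0, 0.0]
ft_force: [-0.1, -0.5, -0.6]
grip_width: 0.0558
grasp_force: 0.0
```

```bash
python3 - <<'E'
from h import *
c,p=shot("wrist")
print("ring a",blob(p,0,(.491,.343),.03,.011,.03));print("vial cap",blob(p,0,(.465,.248),.03,.057,.08))
go((.4909,.3434,.06),pose(1.31));go((.4909,.3434,.008),pose(1.31))
E
```

```text
ring a (306, array([0.4903, 0.3434, 0.0142]), array([0.4906, 0.3435, 0.0149]))
vial cap (265, array([0.4648, 0.2479, 0.0117]), array([0.4653, 0.2484, 0.0617]))
clk 15.7 at [0.4911 0.2893 0.2215] slide [ 0.209 -0.056  0.646] rot [0.001 0.001 0.004]
clk 15.7 at [0.4911 0.2893 0.2215] slide [ 0.209 -0.056  0.854] rot [0.001 0.001 0.004]
```

drive_tool:
  slide:
    - [0.15, -0.03, 0.15]
    - [0.21, -0.056, 0.35]
    - [0.21, -0.056, 0.55]
    - [0.21, -0.056, 0.7]
    - [0.21, -0.056, 0.78]
    - [0.21, -0.056, 0.83]
    - [0.21, -0.056, 0.854]
    - [0.21, -0.056, 0.854]
  rotation:
    - [0, 0, 0]
    - [0, 0, 0]
    - [0, 0, 0]
    - [0, 0, 0]
    - [0, 0, 0]
    - [0, 0, 0]
    - [0, 0, 0]
    - [0, 0, 0]

```text
clock: 16.7
eef_pos: [0.4909, 0.3447, 0.0076]
tool_rot: [0.792, 0.61, -0.0, 0.0]
ft_force: [-0.5, -0.4, 0.9]
grip_width: 0.0551
grasp_force: 0.0
```

drive_tool:
  slide:
    - [0, 0, 0]
    - [0, 0, 0]
    - [0, 0, 0]
    - [0, 0, 0]
    - [0, 0, 0]
    - [0, 0, 0]
    - [0, 0, -0.04]
    - [0, 0, -0.16]
  rotation:
    - [0, 0, 0]
    - [0, 0, 0]
    - [0, 0, 0]
    - [0, 0, 0]
    - [0, 0, 0]
    - [0, 0, 0]
    - [0, 0, 0]
    - [0, 0, 0]
  gripper: 0

```text
clock: 17.7
eef_pos: [0.4889, 0.3437, 0.0459]
tool_rot: [0.792, 0.611, -0.003, -0.0]
ft_force: [0.2, -0.0, -0.3]
grip_width: 0.0241
grasp_force: 58.9
```

```bash
cat > held.py <<'E'
from h import *
c,p=shot("wrist");o=bot.get_obs();T=R.from_quat(o["tool_rot"]);l=T.inv().apply(p.reshape(-1,3)-o["eef_pos"])
m=(np.abs(l[:,1])<.0105)&(np.abs(l[:,0])<.018)&(np.abs(l[:,2]+.006)<.003)
print("ring face",m.sum(),np.percentile(l[m],[1,50,99],axis=0).round(4))
E
python3 held.py; python3 -c "
from h import *
go((.47,.05,.25),pose(1.81))"
```

```text
ring face 35 [[-0.0135  0.0101 -0.0087]
 [-0.0048  0.0102 -0.0062]
 [ 0.0078  0.0104 -0.0035]]
clk 17.75 at [0.492  0.3458 0.0515] slide [-1.165  0.218 -0.796] rot [ 0.006 -0.004 -0.993]
```

```bash
python3 held.py; python3 - <<'E'
from h import *
c,p=shot("wrist");o=bot.get_obs();T=R.from_quat(o["tool_rot"]);l=T.inv().apply(p.reshape(-1,3)-o["eef_pos"]).reshape(p.shape)
print(o["grip_width"],o["grasp_force"],o["eef_pos"])
for v in range(195,290,10): print(v,[tuple((l[v,u]*1000).round().astype(int)) for u in(245,256,267)],c["image"][v,256])
E
```

```text
ring face 1214 [[-0.0144 -0.0103 -0.0084]
 [-0.0004  0.0001 -0.007 ]
 [ 0.0113  0.0101 -0.0033]]
0.023961432612870117 58.92164647579193 [0.49187119 0.34575227 0.0491492 ]
195 [(np.int64(11), np.int64(-7), np.int64(49)), (np.int64(11), np.int64(2), np.int64(48)), (np.int64(11), np.int64(10), np.int64(48))] [43 43 45]
205 [(np.int64(2), np.int64(-7), np.int64(49)), (np.int64(2), np.int64(2), np.int64(49)), (np.int64(2), np.int64(10), np.int64(49))] [45 46 47]
215 [(np.int64(-5), np.int64(-7), np.int64(47)), (np.int64(13), np.int64(1), np.int64(3)), (np.int64(-5), np.int64(10), np.int64(47))] [151 149 140]
225 [(np.int64(11), np.int64(-5), np.int64(-8)), (np.int64(11), np.int64(1), np.int64(-8)), (np.int64(11), np.int64(8), np.int64(-7))] [206 202 190]
235 [(np.int64(5), np.int64(-5), np.int64(-9)), (np.int64(-23), np.int64(2), np.int64(49)), (np.int64(5), np.int64(8), np.int64(-7))] [97 94 92]
245 [(np.int64(-2), np.int64(-5), np.int64(-7)), (np.int64(-7), np.int64(1), np.int64(3)), (np.int64(-1), np.int64(8), np.int64(-8))] [158 155 145]
255 [(np.int64(-8), np.int64(-5), np.int64(-8)), (np.int64(-8), np.int64(1), np.int64(-8)), (np.int64(-8), np.int64(8), np.int64(-8))] [202 198 187]
265 [(np.int64(-51), np.int64(-8), np.int64(48)), (np.int64(-51), np.int64(2), np.int64(48)), (np.int64(-51), np.int64(11), np.int64(48))] [121 122 116]
275 [(np.int64(-61), np.int64(-8), np.int64(48)), (np.int64(-61), np.int64(2), np.int64(48)), (np.int64(-60), np.int64(11), np.int64(48))] [84 87 88]
285 [(np.int64(-70), np.int64(-8), np.int64(48)), (np.int64(-71), np.int64(2), np.int64(48)), (np.int64(-71), np.int64(11), np.int64(48))] [72 72 74]
```

Ring a is held, offset 1.3 mm along the tool's x, which I'll allow for.

drive_tool:
  slide:
    - [0, 0, -0.24]
    - [-0.1, 0.04, -0.45]
    - [-0.25, 0.1, -0.65]
    - [-0.45, 0.12, -0.8]
    - [-0.65, 0.15, -0.8]
    - [-0.85, 0.2, -0.8]
    - [-1, 0.22, -0.8]
    - [-1, 0.22, -0.8]
  rotation:
    - [0, 0, 0]
    - [0, 0, -0.15]
    - [0, 0, -0.3]
    - [0, 0, -0.5]
    - [0, 0, -0.7]
    - [0, 0, -0.85]
    - [0, 0, -1]
    - [0, 0, -1]

```text
clock: 18.85
eef_pos: [0.4794, 0.0868, 0.2466]
tool_rot: [0.618, 0.786, -0.001, -0.001]
ft_force: [0.3, 0.6, -0.1]
grip_width: 0.0244
grasp_force: 59.0
```

```bash
python3 tgt.py .12 -.0013;python3 -c "
from h import *
go((.47,-.1,.25),pose(2.31))"
```

```text
clk 18.85 at [0.4794 0.0868 0.2466] slide [-0.996 -0.26   0.235] rot [-0.268 -1.025 -0.978]
clk 18.85 at [0.4794 0.0868 0.2466] slide [-0.717 -0.213 -0.012] rot [-0.006 -0.    -1.002]
```

drive_tool:
  slide:
    - [-0.2, -0.05, 0]
    - [-0.4, -0.1, 0]
    - [-0.6, -0.15, 0]
    - [-0.8, -0.2, 0]
    - [-0.95, -0.25, 0]
    - [-0.99, -0.26, 0.05]
    - [-0.99, -0.26, 0.1]
    - [-0.99, -0.26, 0.1]
  rotation:
    - [-0.05, -0.2, -0.2]
    - [-0.1, -0.4, -0.4]
    - [-0.15, -0.6, -0.6]
    - [-0.2, -0.8, -0.77]
    - [-0.26, -1, -0.97]
    - [-0.26, -1, -0.97]
    - [-0.26, -1, -0.97]
    - [-0.26, -1, -0.97]

```text
clock: 19.85
eef_pos: [0.4761, -0.1658, 0.2207]
tool_rot: [0.39, 0.886, -0.101, 0.23]
ft_force: [0.6, 0.2, 0.2]
grip_width: 0.024
grasp_force: 59.0
```

```bash
python3 tgt.py .02 -.0013
```

```text
clk 19.85 at [ 0.4761 -0.1658  0.2207] slide [ 0.047 -0.017  0.519] rot [ 0.001 -0.03   0.001]
```

drive_tool:
  slide:
    - [0.03, -0.01, 0.05]
    - [0.047, -0.017, 0.2]
    - [0.047, -0.017, 0.35]
    - [0.047, -0.017, 0.45]
    - [0.047, -0.017, 0.5]
    - [0.047, -0.017, 0.52]
    - [0.047, -0.017, 0.52]
    - [0.047, -0.017, 0.52]
  rotation:
    - [0, -0.02, 0]
    - [0, -0.03, 0]
    - [0, -0.03, 0]
    - [0, -0.03, 0]
    - [0, -0.03, 0]
    - [0, -0.03, 0]
    - [0, -0.03, 0]
    - [0, -0.03, 0]

```text
clock: 20.85
eef_pos: [0.5101, -0.2088, 0.1044]
tool_rot: [0.39, 0.883, -0.104, 0.239]
ft_force: [-0.1, -0.4, 0.9]
grip_width: 0.0241
grasp_force: 59.0
```

```bash
python3 held.py; python3 tgt.py .002 -.0013
```

```text
ring face 1160 [[-0.0145 -0.0103 -0.0072]
 [-0.0004 -0.0001 -0.0058]
 [ 0.0115  0.0103 -0.0034]]
clk 20.9 at [ 0.5101 -0.2088  0.1044] slide [ 0.012 -0.001  0.078] rot [ 0.005  0.008 -0.003]
```

drive_tool:
  slide:
    - [0.01, -0.001, 0.01]
    - [0.012, -0.001, 0.035]
    - [0.012, -0.001, 0.05]
    - [0.012, -0.001, 0.06]
    - [0.012, -0.001, 0.068]
    - [0.012, -0.001, 0.073]
    - [0.012, -0.001, 0.076]
    - [0.012, -0.001, 0.076]
  rotation:
    - [0.005, 0.008, -0.003]
    - [0.005, 0.008, -0.003]
    - [0.005, 0.008, -0.003]
    - [0.005, 0.008, -0.003]
    - [0.005, 0.008, -0.003]
    - [0.005, 0.008, -0.003]
    - [0.005, 0.008, -0.003]
    - [0.005, 0.008, -0.003]

```text
clock: 21.9
eef_pos: [0.5143, -0.2141, 0.0855]
tool_rot: [0.39, 0.884, -0.104, 0.236]
ft_force: [0.0, -0.3, -0.6]
grip_width: 0.024
grasp_force: 59.0
```

```bash
python3 tgt.py .002 -.0013
```

```text
clk 21.9 at [ 0.5143 -0.2141  0.0855] slide [-0.002  0.001 -0.001] rot [-0.001 -0.002  0.   ]
```

drive_tool:
  slide:
    - [0, 0, 0]
    - [0, 0, 0]
    - [0, 0, 0]
    - [0, 0, 0]
    - [0, 0, -0.02]
    - [0, 0, -0.1]
    - [0, 0, -0.25]
    - [0, 0, -0.4]
  rotation:
    - [0, 0, 0]
    - [0, 0, 0]
    - [0, 0, 0]
    - [0, 0, 0]
    - [0, 0, 0]
    - [0, 0, 0]
    - [0, 0, 0]
    - [0, 0, 0]
  gripper: 0.5

```text
clock: 22.9
eef_pos: [0.4798, -0.1769, 0.173]
tool_rot: [0.39, 0.884, -0.105, 0.236]
ft_force: [0.8, -0.3, 0.1]
grip_width: 0.0432
grasp_force: 0.0
```

```bash
python3 inb.py; python3 -c "
from h import *
go((.47,.05,.25),pose(1.81))"
```

```text
in bore pts 294 z pct [-0.0672 -0.0636 -0.0444 -0.0397 -0.0389 -0.0384 -0.0379]
bright [172. 170. 159.] [-0.04   -0.0391 -0.0384] xy [ 0.005   0.0008 -0.0392]
clk 22.95 at [ 0.4811 -0.1764  0.1776] slide [ 0.459  0.579 -0.6  ] rot [0.269 1.031 0.977]
```

Both rings are home: the top face is 39 mm below the mouth and the floor shows through the holes. Now the vial.

drive_tool:
  slide:
    - [0, 0, -0.2]
    - [0.05, 0.08, -0.4]
    - [0.15, 0.2, -0.55]
    - [0.25, 0.35, -0.6]
    - [0.4, 0.5, -0.6]
    - [0.46, 0.58, -0.6]
    - [0.46, 0.58, -0.6]
    - [0.46, 0.58, -0.6]
  rotation:
    - [0, 0, 0]
    - [0.05, 0.2, 0.2]
    - [0.1, 0.4, 0.4]
    - [0.16, 0.6, 0.6]
    - [0.21, 0.8, 0.8]
    - [0.26, 1, 0.97]
    - [0.26, 1, 0.97]
    - [0.26, 1, 0.97]

```text
clock: 23.95
eef_pos: [0.4698, 0.0488, 0.2447]
tool_rot: [0.616, 0.788, -0.003, 0.006]
ft_force: [-0.2, -0.6, 0.3]
grip_width: 0.0426
grasp_force: 0.0
```

```bash
python3 -c "
from h import *
go((.464,.2,.2),pose(1.31))"
```

```text
clk 23.95 at [0.4698 0.0488 0.2447] slide [0.595 0.123 0.171] rot [0.01  0.025 1.008]
```

drive_tool:
  slide:
    - [0.15, 0.03, 0]
    - [0.3, 0.06, 0.05]
    - [0.45, 0.09, 0.1]
    - [0.6, 0.12, 0.17]
    - [0.6, 0.12, 0.17]
    - [0.6, 0.12, 0.17]
    - [0.6, 0.12, 0.17]
    - [0.6, 0.12, 0.17]
  rotation:
    - [0, 0, 0.2]
    - [0, 0, 0.4]
    - [0, 0, 0.6]
    - [0, 0, 0.8]
    - [0.01, 0.025, 1]
    - [0.01, 0.025, 1]
    - [0.01, 0.025, 1]
    - [0.01, 0.025, 1]
  gripper: 0.65

```text
clock: 24.95
eef_pos: [0.4636, 0.2012, 0.201]
tool_rot: [0.792, 0.61, 0.001, -0.0]
ft_force: [-0.0, -0.6, 0.2]
grip_width: 0.0555
grasp_force: 0.0
```

```bash
python3 - <<'E'
from h import *
c,p=shot("wrist")
print("vial cap",blob(p,0,(.465,.248),.03,.057,.08))
go((.465,.248,.095),pose(1.31));go((.465,.248,.035),pose(1.31))
E
```

```text
vial cap (370, array([0.4651, 0.2471, 0.0117]), array([0.4652, 0.2476, 0.0619]))
clk 25.0 at [0.4636 0.2013 0.2009] slide [ 0.181 -0.042  0.424] rot [ 0.    -0.004  0.007]
clk 25.0 at [0.4636 0.2013 0.2009] slide [ 0.181 -0.042  0.664] rot [ 0.    -0.004  0.007]
```

drive_tool:
  slide:
    - [0.15, -0.03, 0.03]
    - [0.178, -0.041, 0.15]
    - [0.178, -0.041, 0.3]
    - [0.178, -0.041, 0.45]
    - [0.178, -0.041, 0.55]
    - [0.178, -0.041, 0.62]
    - [0.178, -0.041, 0.66]
    - [0.178, -0.041, 0.66]
  rotation:
    - [0, 0, 0]
    - [0, 0, 0]
    - [0, 0, 0]
    - [0, 0, 0]
    - [0, 0, 0]
    - [0, 0, 0]
    - [0, 0, 0]
    - [0, 0, 0]

```text
clock: 26.0
eef_pos: [0.4645, 0.2473, 0.035]
tool_rot: [0.792, 0.61, -0.0, -0.001]
ft_force: [-0.1, -0.3, 0.7]
grip_width: 0.0556
grasp_force: 0.0
```

drive_tool:
  slide:
    - [0, 0, 0]
    - [0, 0, 0]
    - [0, 0, 0]
    - [0, 0, 0]
    - [0, 0, 0]
    - [0, 0, 0]
    - [0, 0, -0.04]
    - [0, 0, -0.16]
  rotation:
    - [0, 0, 0]
    - [0, 0, 0]
    - [0, 0, 0]
    - [0, 0, 0]
    - [0, 0, 0]
    - [0, 0, 0]
    - [0, 0, 0]
    - [0, 0, 0]
  gripper: 0

```text
clock: 27.0
eef_pos: [0.4633, 0.2468, 0.0747]
tool_rot: [0.792, 0.611, -0.002, -0.001]
ft_force: [0.7, -0.2, -0.2]
grip_width: 0.0229
grasp_force: 58.9
```

```bash
cat > heldv.py <<'E'
from h import *
bot.camera("wrist");bot.camera("wrist");c,p=shot("wrist");o=bot.get_obs();T=R.from_quat(o["tool_rot"]);l=T.inv().apply(p.reshape(-1,3)-o["eef_pos"])
m=(np.hypot(l[:,0],l[:,1])<.02)&(l[:,2]<-.02)&(l[:,2]>-.034)
t=l[m];m2=t[:,2]<np.percentile(t[:,2],50)+.0015;t=t[m2]
print("cap top",len(t),cv2.minEnclosingCircle(t[:,:2].astype(np.float32).copy()),np.median(t,0).round(4),"normal",np.linalg.svd(t-t.mean(0),full_matrices=False)[2][2].round(3),o["grip_width"])
E
python3 heldv.py;python3 -c "
from h import *
go((.47,.05,.28),pose(1.81))"
```

```text
cap top 1663 ((0.0036166009958833456, -0.0004064071981702), 0.01868319883942604) [ 0.0025  0.0008 -0.0267] normal [-0.082  0.016 -0.996] 0.023116218800507553
clk 27.15 at [0.4663 0.2484 0.0773] slide [-0.76   0.218 -0.814] rot [ 0.007 -0.007 -0.993]
```

```bash
sed -i 's/^m=.*/m=(np.abs(l[:,1])<.009)\&(np.abs(l[:,0])<.02)\&(l[:,2]<-.02)\&(l[:,2]>-.034)/; s/^print.*/print("cap",len(t),np.percentile(t,[1,10,50,90,99],axis=0).round(4).tolist(),"slope",np.polyfit(t[:,0],t[:,2],1).round(3),np.polyfit(t[:,1],t[:,2],1).round(3))/' heldv.py
python3 heldv.py
```

```text
cap 1175 [[-0.01, -0.0087, -0.0269], [-0.0073, -0.0066, -0.0263], [0.0008, 0.0005, -0.0256], [0.0087, 0.0067, -0.0248], [0.0108, 0.0086, -0.0242]] slope [-0.001 -0.026] [ 0.002 -0.026]
```

The vial is held upright and centred, with its cap level to within 0.1°. Transit.

drive_tool:
  slide:
    - [0, 0, -0.2]
    - [-0.1, 0.03, -0.4]
    - [-0.22, 0.07, -0.6]
    - [-0.4, 0.12, -0.75]
    - [-0.55, 0.17, -0.81]
    - [-0.7, 0.2, -0.81]
    - [-0.76, 0.22, -0.81]
    - [-0.76, 0.22, -0.81]
  rotation:
    - [0, 0, 0]
    - [0, 0, -0.15]
    - [0, 0, -0.3]
    - [0, 0, -0.5]
    - [0, 0, -0.7]
    - [0, 0, -0.85]
    - [0, 0, -1]
    - [0, 0, -1]

```text
clock: 28.3
eef_pos: [0.4693, 0.0485, 0.2767]
tool_rot: [0.618, 0.786, -0.0, -0.001]
ft_force: [-0.3, 0.5, 0.0]
grip_width: 0.0229
grasp_force: 59.0
```

```bash
python3 tgt.py .14 0
```

```text
clk 28.3 at [0.4693 0.0485 0.2767] slide [-0.826 -0.202  0.281] rot [-0.265 -1.03  -0.977]
```

drive_tool:
  slide:
    - [-0.2, -0.05, 0]
    - [-0.4, -0.1, 0]
    - [-0.6, -0.15, 0]
    - [-0.75, -0.18, 0]
    - [-0.83, -0.2, 0.05]
    - [-0.83, -0.2, 0.1]
    - [-0.83, -0.2, 0.15]
    - [-0.83, -0.2, 0.15]
  rotation:
    - [-0.05, -0.2, -0.2]
    - [-0.1, -0.4, -0.4]
    - [-0.15, -0.6, -0.6]
    - [-0.2, -0.8, -0.77]
    - [-0.26, -1, -0.97]
    - [-0.26, -1, -0.97]
    - [-0.26, -1, -0.97]
    - [-0.26, -1, -0.97]

```text
clock: 29.3
eef_pos: [0.4715, -0.163, 0.2387]
tool_rot: [0.391, 0.885, -0.1, 0.23]
ft_force: [-0.9, 0.8, 0.2]
grip_width: 0.0226
grasp_force: 59.0
```

```bash
python3 tgt.py .045 .0004
```

```text
clk 29.3 at [ 0.4715 -0.163   0.2387] slide [ 0.059 -0.012  0.492] rot [ 0.006 -0.032 -0.003]
```

drive_tool:
  slide:
    - [0.03, -0.01, 0.05]
    - [0.059, -0.012, 0.15]
    - [0.059, -0.012, 0.3]
    - [0.059, -0.012, 0.4]
    - [0.059, -0.012, 0.46]
    - [0.059, -0.012, 0.49]
    - [0.059, -0.012, 0.49]
    - [0.059, -0.012, 0.49]
  rotation:
    - [0, -0.02, 0]
    - [0.006, -0.032, -0.003]
    - [0.006, -0.032, -0.003]
    - [0.006, -0.032, -0.003]
    - [0.006, -0.032, -0.003]
    - [0.006, -0.032, -0.003]
    - [0.006, -0.032, -0.003]
    - [0.006, -0.032, -0.003]

```text
clock: 30.3
eef_pos: [0.5014, -0.2001, 0.1265]
tool_rot: [0.39, 0.883, -0.105, 0.238]
ft_force: [-0.9, 0.2, 0.2]
grip_width: 0.0225
grasp_force: 59.0
```

```bash
python3 heldv.py; python3 tgt.py .03 .0005;python3 tgt.py .002 .0005
```

```text
cap 1169 [[-0.0107, -0.0088, -0.0259], [-0.0079, -0.0068, -0.0254], [0.0002, -0.0001, -0.0247], [0.0078, 0.0065, -0.024], [0.0099, 0.0085, -0.0234]] slope [-0.001 -0.025] [ 0.012 -0.025]
clk 30.45 at [ 0.5011 -0.2002  0.1265] slide [0.006 0.002 0.067] rot [ 0.002  0.007 -0.002]
clk 30.45 at [ 0.5011 -0.2002  0.1265] slide [0.007 0.002 0.179] rot [ 0.002  0.007 -0.002]
```

drive_tool:
  slide:
    - [0.01, 0.002, 0]
    - [0.01, 0.002, 0.015]
    - [0.01, 0.002, 0.03]
    - [0.01, 0.002, 0.045]
    - [0.01, 0.002, 0.055]
    - [0.01, 0.002, 0.065]
    - [0.01, 0.002, 0.075]
    - [0.01, 0.002, 0.085]
  rotation:
    - [0.002, 0.007, -0.002]
    - [0.002, 0.007, -0.002]
    - [0.002, 0.007, -0.002]
    - [0.002, 0.007, -0.002]
    - [0.002, 0.007, -0.002]
    - [0.002, 0.007, -0.002]
    - [0.002, 0.007, -0.002]
    - [0.002, 0.007, -0.002]

```text
clock: 31.45
eef_pos: [0.5071, -0.2062, 0.1061]
tool_rot: [0.39, 0.884, -0.104, 0.236]
ft_force: [0.3, 0.4, -0.1]
grip_width: 0.0227
grasp_force: 59.0
```

```bash
python3 tgt.py .002 -.0003
```

```text
clk 31.45 at [ 0.5071 -0.2062  0.1061] slide [-0.002  0.001  0.091] rot [-0.001 -0.002  0.001]
```

No contact force so far. Continuing down to 2 mm above the rim.

drive_tool:
  slide:
    - [-0.002, 0.001, 0.015]
    - [-0.002, 0.001, 0.03]
    - [-0.002, 0.001, 0.045]
    - [-0.002, 0.001, 0.06]
    - [-0.002, 0.001, 0.07]
    - [-0.002, 0.001, 0.08]
    - [-0.002, 0.001, 0.09]
    - [-0.002, 0.001, 0.09]
  rotation:
    - [0, 0, 0]
    - [0, 0, 0]
    - [0, 0, 0]
    - [0, 0, 0]
    - [0, 0, 0]
    - [0, 0, 0]
    - [0, 0, 0]
    - [0, 0, 0]

```text
clock: 32.45
eef_pos: [0.5149, -0.2146, 0.0866]
tool_rot: [0.39, 0.884, -0.105, 0.236]
ft_force: [1.0, 0.7, 0.2]
grip_width: 0.0231
grasp_force: 58.9
```

drive_tool:
  slide:
    - [0, 0, 0]
    - [0, 0, 0]
    - [0, 0, 0]
    - [0, 0, 0]
    - [0, 0, -0.02]
    - [0, 0, -0.1]
    - [0, 0, -0.25]
    - [0, 0, -0.4]
  rotation:
    - [0, 0, 0]
    - [0, 0, 0]
    - [0, 0, 0]
    - [0, 0, 0]
    - [0, 0, 0]
    - [0, 0, 0]
    - [0, 0, 0]
    - [0, 0, 0]
  gripper: 0.5

```text
clock: 33.45
eef_pos: [0.4805, -0.1773, 0.1743]
tool_rot: [0.39, 0.884, -0.105, 0.236]
ft_force: [0.3, 0.0, 0.1]
grip_width: 0.0426
grasp_force: 0.0
```

```bash
cat > cap.py <<'E'
from h import *
import tgt
bot.camera("wrist");bot.camera("wrist")
c,p=shot("wrist","w7.png");l=((p-tgt.M)@tgt.A).reshape(-1,3)
m=(np.hypot(l[:,0],l[:,1])<.016)&(l[:,2]>.012)&(l[:,2]<.05);t=l[m]
if len(t)>20:
    t=t[t[:,2]>np.percentile(t[:,2],90)-.003]
    print("cap top",len(t),np.median(t,0).round(4),cv2.minEnclosingCircle(t[:,:2].astype(np.float32).copy()),np.polyfit(t[:,0],t[:,2],1).round(3),np.polyfit(t[:,1],t[:,2],1).round(3))
E
python3 cap.py; python3 tgt.py .12
```

```text
cap top 475 [-0.0015  0.0008  0.0218] ((-0.000986435217782855, 0.0003671241574920714), 0.011572006158530712) [0.007 0.022] [0.002 0.022]
clk 33.6 at [ 0.4825 -0.1775  0.176 ] slide [ 0.005 -0.004 -0.063] rot [ 0.005  0.006 -0.001]
```

View pics/w7.png

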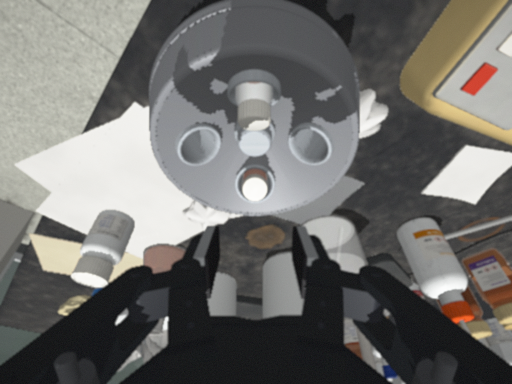

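The vial's cap, at (256,185), stands 21.8 mm out of the mouth with its axis within 0.01 rad of the bore's. That is fully home, and the gripper is well clear.

```bash
python3 -c "
from workcell import bot
print(bot.job_done())"
```

```text
the job is handed in; nothing more can be done
None
```

The job is handed in at about 34 s: both spacer rings lie flat at the bottom of the bore opposite the loaded one, and the vial measures fully home on them, cap up; the hand-in returned no verdict.

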